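# Seal the parts washer

## Task

Close up the parts washer on the bench: slide the spanner that was left on its sealing face forward onto the drain board in front, swing the lid down gently onto its gasket, and turn the T-handle latch clockwise fully home so that the lid is drawn tight. The latch must be in its released position (bar front to back) before the lid can go down, so turn it back first if it is not. Do not disturb the other things on the drain board and the bench.

Things in the scene. Friction and masses are not known exactly. Their poses are not given: they have to be found in the camera images.
- washer: Bench-top parts washer, fixed. Origin: middle of the tank at table height; z up, -x is its front (towards the robot, give or take its yaw), +y its left. Steel tank x -125..140, y -140..140 mm, flat sealing face on top at z 110 round an opening x -80..115, y -110..110. A keeper tab of the latch reaches into the opening from its front edge (x -80..-58, y -30..14, top at z 110).
- lid (a joint): Lid angle in rad: 0 = drawn tight, grows as it swings up and back (stop 1.4). A stiff hinge (1 N m) keeps it at any angle. Its gasket meets the sealing face at 0.023 and springs back at 4 N per mm (20 N at 0): only the latch keeps it below 0.012. The latch catches once the lid is below 0.03. With the latch past 0.4 the lid can stop on the keeper at about 0.13: do not force it.
- latch (a joint): T-handle angle in rad: 0 = released, its bar front to back; 1.57 = fully home at its stop, bar left to right. Grows clockwise seen from above the lid. 0.04 N m when free; drawing the gasket down takes up to 0.4 N m (8 N on the bar's end) from about 0.5 rad on. Stays where it is left. At angle a the bar's front end points a rad from the lid's front towards its left.
- latch_axis (a point): Centre of the T-handle's green bar with black ends, on its turning axis; axes of the lid, does not turn with the bar. Bar 110 x 14 x 14 mm; its centre is 153 mm from the hinge line and 40 mm above the lid's mid plane (35 above its face), 28 mm free under it; stem 16 mm thick.
- lid_edge (a point): Middle of the free front edge of the blue lid, on its upper face; axes of the lid (z square to it, x from the edge to the hinge). Plate 235 mm from hinge line to edge, 250 wide, 10 thick (hinge line at mid thickness), 0.5 kg, rubber gasket 10 mm under it. On it stands a gauge, 40 mm across, 30 high, 60 mm from the hinge line, 70 mm right of the middle.
- spanner_mid (a point): Centre (half-way up) of a steel spanner with a green grip, lying flat along the front sealing face; 135 mm long along its y, 16 wide at the grip and 26 at the ends, 12 thick, about 0.14 kg.
- grease_pot: Bystander: red pot, 39 mm across, 38 high, at one end of the drain board; origin at its underside. Leave it where it is.
- seal_driver: Bystander: aluminium seal driver, 34 mm across, 50 high, at one end of the drain board; origin at its underside. Leave it where it is.
- oil_jar: Bystander: amber jar with white lid, 72 mm across, 95 high; origin at its underside. Leave it where it is.
- fluid_jar: Bystander: green jar with white lid, 72 mm across, 95 high; origin at its underside. Leave it where it is.
- spray_can: Bystander: spray can, 60 mm across, 170 high; origin at its underside. Leave it where it is.
- parts_cup: Bystander: orange bowl, 70 mm across, 50 high; origin at its underside. Leave it where it is.
- seal_front (a point): Middle of the front part of the washer's sealing face, 45 mm deep (washer x -125..-80), 280 wide, at z 110. Washer axes.
- board_mid (a point): Middle of the surface of the drain board in front of the tank (washer x -210..-125, y -155..155 mm, at z 107: 3 mm below the sealing face). Edges 6 mm thick, 12 high, at its front and ends. Washer axes.
- lid_hinge (a point): Middle of the lid's hinge line at the back of the tank (washer x 115, y 0, z 120; the line runs along washer y). Washer axes.
- spout_foot (a point): Foot of the rinse spout at the back left of the tank (washer x 100, y 153, z 100): a fixed 14 mm tube that rises to z 280, bending back to x 165. Keep clear of it.

How it is judged:
By the outcome, as a careful person would: the job done as asked, in the order asked, and still so for the second after the job is handed in, with the robot touching nothing.
It also fails if it takes over 72 s, if anything falls off the work surface, if the arm or the gripper's body presses on something with over 40 N, if the wrist force passes 120 N, or if a joint passes its speed limit or range.

## Robot

A 6-joint arm with a two-finger parallel gripper is mounted at the origin on the work surface. World frame = base frame: x ahead of the robot, y to its left, z up, the work surface at z = 0. Lengths are in m, angles in rad, forces in N, time in s.
With the tool pointing down it reaches from about 0.2 to 0.875 m from the base axis. Payload 3.4 kg.
Tool frame: the origin (TCP) lies between the finger pads; the fingertips stand 25 mm ahead of it and the grasp point (between the pads) lies 6 mm ahead of it (r.nose_length is the z of the fingertips in the tool frame, in m); z points along the fingers, y is the line along which they close (so a half turn about z gives the same grasp; the last joint's range is limited). The gripper opens to 94 mm and grips with 3 to 60 N. Pads are 16 mm wide; open, the fingers measure 119 mm over their backs; the gripper's body (75 mm by 177 mm) begins 78 mm behind the grasp point.
Start: joints at [-1.353, 0.276, 1.505, -0, 1.361, -0.121], TCP at [0.191, -0.542, 0.23] pointing down, gripper open.
Joint ranges: [-2.89, 2.89], [-0.75, 2.08], [0.22, 2.7], [-1.18, 4.32], [0.11, 2.71], [-2.7, 2.7]. Speed limits (rad/s): [2.57, 2.57, 3.14, 3.14, 3.14, 3.14].

## Interface

Orientations are given as a unit quaternion [w, x, y, z].
In Python, from plant import r, gripper_to, inverse_kinematics, vision, models, telemetry gives the robot as it stands. Calls block until the motion is done:
- r.move_to(position, orientation): joint-space move of the TCP to a pose.
- r.move_l(position, rot=None, vel=0.15, guard=None): straight line of the TCP; rot=None keeps the orientation; vel is the mean speed in m/s. With guard (N) it stops when the force on the tool has changed by that much, and returns True; else False.
- r.movej(angles): joint-space move.
- gripper_to(opening, f_grip=None): finger opening in m; f_grip is the grip in N (None keeps the last); returns when the fingers have stopped.
- r.hold(seconds).
- inverse_kinematics(position, orientation): joint angles nearest the present ones, or None.
- vision.snapshot(name): name is "side" or "top"; returns the picture (420x560x3 uint8, red, green, blue); there is no depth.
- vision.get_calibration(name): a dict with "fx", "fy", "cx", "cy" (pixels), "position" and "orientation" of the camera in the world. Camera axes: x right, y down, z forward; pixel columns grow to the right and rows downward; lengths in m; the calibration is good to about 2 mm. A picture is of the moment at which its call begins. get_calibration takes no time and is no camera call.
A pose or a line that the arm cannot do raises r.PlanningError and nothing moves.
- r.sign_off(): hands the job in; it is judged then, once.
Trained networks look in the newest picture that a camera, given by its name, has taken for a name from the list of things; names that differ only in an ending like _2 or _b are one class to them, and where a whole thing is asked for, a point or a joint stands for the part that bears it (a point fixed in the world has none). Each returns a list of dicts, best first, with "score" (0 to 1); they miss things now and then, are a little off and sometimes report something else, mostly with a low value. They report only what shows in the picture. A call takes as long as a camera call.
- models.boxes_of(thing, camera): "at" ([x, y, z] in m, in world coordinates, good to about 4 mm: the middle of the surface that is visible of it).
- models.regions_of(thing, camera): "pixels" (420x560 bool, what is visible of it).
- models.mark_of(thing, camera): "at" ([x, y, z] in m, in world coordinates, good to about 4 mm: a listed point, or the origin of a listed thing).
Readings, each from a call of its own:
- telemetry.current_t(): time.
- telemetry.current_joints(): joint angles.
- telemetry.current_dq(): joint speeds.
- telemetry.current_joint_efforts(): joint torques, N m.
- telemetry.current_ee_pos(): TCP position.
- telemetry.current_tool_rot(): TCP orientation.
- telemetry.current_wrist_force(): force on the tool from outside, world axes, zero at the start.
- telemetry.current_torque(): the same for the moment, N m.
- telemetry.current_opening(): finger opening in m.
- telemetry.current_finger_force(): force on a finger pad.
Only numpy, scipy, OpenCV 4.12 (cv2) and the standard library are available. Lean on these libraries where they do the work, as an engineer would, in place of code of your own. Each camera call takes 0.05 s, during which the arm holds its last target. There are 200 camera calls.

## Working session

There is one attempt and no reset: what is moved stays moved. The work goes in short steps, each a Python script; the robot and the scene stay as the last script left them, time stands still between calls to the robot, and variables do not carry over. Pictures are saved under pics/ and viewed, at most 10 in all, crops included, and the job is handed in when it is done.

```bash
ls; mkdir -p pics; python3 - <<'E'
from plant import *
import cv2,numpy as np
for c in("side","top"):
    im=vision.snapshot(c); cv2.imwrite(f"pics/{c}0.png",im[:,:,::-1])
    k=vision.get_calibration(c); print(c,k)
    for n in "seal_front board_mid lid_hinge lid_edge latch_axis spanner_mid grease_pot seal_driver spout_foot washer oil_jar fluid_jar spray_can parts_cup".split():
        print(n,[(np.round(d["at"],3).tolist(),round(d["score"],2)) for d in models.mark_of(n,c)[:2]])
print(telemetry.current_t(), telemetry.current_tool_rot())
E
```

```text
pics
side {'fx': 390.3141163870278, 'fy': 390.3141163870278, 'cx': 286.58986813730274, 'cy': 209.04436541785606, 'position': array([0.28240406, 0.78743909, 0.79014052]), 'orientation': array([ 0.07074122, -0.16229932,  0.88839329, -0.42357052])}
seal_front [([0.524, 0.095, 0.107], 0.59)]
board_mid [([0.454, 0.089, 0.11], 0.85)]
lid_hinge [([0.737, 0.124, 0.115], 0.7), ([0.564, 0.43, 0.005], 0.36)]
lid_edge [([0.617, 0.105, 0.323], 0.91)]
latch_axis [([0.693, 0.113, 0.274], 0.67)]
spanner_mid [([0.519, 0.113, 0.113], 0.81), ([0.473, -0.404, 0.004], 0.69)]
grease_pot [([0.438, 0.203, 0.105], 0.75)]
seal_driver [([0.462, -0.039, 0.106], 0.67), ([0.485, 0.434, 0.004], 0.65)]
spout_foot [([0.705, 0.268, 0.104], 0.84), ([0.438, 0.204, 0.106], 0.48)]
washer [([0.622, 0.108, 0.0], 0.56)]
oil_jar [([0.489, 0.435, 0.002], 0.91)]
fluid_jar [([0.577, -0.416, -0.0], 0.74)]
spray_can [([0.578, -0.414, -0.001], 0.66), ([0.524, 0.096, 0.105], 0.54)]
parts_cup [([0.523, 0.092, 0.109], 0.74), ([0.474, -0.404, 0.004], 0.72)]
top {'fx': 531.4445476870478, 'fy': 531.4445476870478, 'cx': 282.9841684070513
[... 281 characters left out ...]
id_hinge [([0.577, -0.407, -0.001], 0.43)]
lid_edge [([0.62, 0.108, 0.328], 0.88)]
latch_axis [([0.699, 0.117, 0.275], 0.69)]
spanner_mid [([0.515, 0.118, 0.114], 0.67)]
grease_pot [([0.436, 0.204, 0.107], 0.69), ([0.489, 0.435, 0.001], 0.6)]
seal_driver [([0.521, 0.094, 0.11], 0.66), ([0.466, -0.037, 0.104], 0.62)]
spout_foot [([0.706, 0.271, 0.102], 0.75)]
washer [([0.625, 0.105, -0.004], 0.68), ([0.707, 0.272, 0.102], 0.41)]
oil_jar [([0.49, 0.435, 0.002], 0.96), ([0.522, 0.093, 0.109], 0.38)]
fluid_jar [([0.563, 0.423, 0.003], 0.71)]
spray_can [([0.581, -0.409, -0.003], 0.75)]
parts_cup [([0.466, -0.405, 0.004], 0.65)]
1.5 [ 5.17352610e-05  9.85682599e-01  1.68611420e-01 -6.31867175e-06]
```

View pics/side0.png

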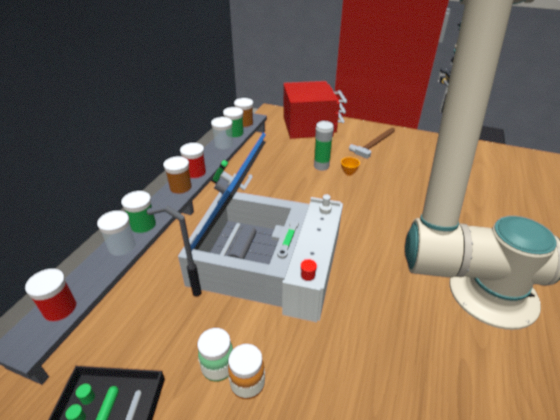

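View pics/top0.png

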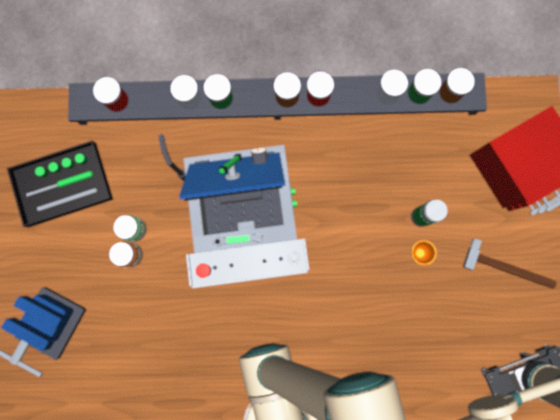

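The top view shows the washer at about (240,215) with its lid leaning back. The spanner's grip is at (238,239), the pot at (203,270), the seal driver at (293,257), and the green latch bar runs from (221,172) to (240,157), so it isn't released. Next I'll fit the washer pose, the lid and latch angles and the spanner pose.

```bash
cat > h.py <<'E'
from plant import *
import numpy as np, cv2
from scipy.spatial.transform import Rotation as R
from scipy.optimize import least_squares
def cam(c):
    k=vision.get_calibration(c); q=k["orientation"]
    return k,R.from_quat([q[1],q[2],q[3],q[0]]).as_matrix()
def proj(P,c):
    k,M=cam(c); p=(np.atleast_2d(P)-k["position"])@M
    return np.c_[k["fx"]*p[:,0]/p[:,2]+k["cx"],k["fy"]*p[:,1]/p[:,2]+k["cy"]]
def toplane(uv,c,z):
    k,M=cam(c); uv=np.atleast_2d(uv)
    d=np.c_[(uv[:,0]-k["cx"])/k["fx"],(uv[:,1]-k["cy"])/k["fy"],np.ones(len(uv))]@M.T
    return k["position"]+d*((z-k["position"][2])/d[:,2])[:,None]
def W2(p,w):  # washer -> world
    c,s=np.cos(w[2]),np.sin(w[2]); p=np.atleast_2d(p)
    return np.c_[w[0]+c*p[:,0]-s*p[:,1],w[1]+s*p[:,0]+c*p[:,1],p[:,2]]
def toW(p,w):
    c,s=np.cos(w[2]),np.sin(w[2]); d=np.atleast_2d(p)-[w[0],w[1],0]
    return np.c_[c*d[:,0]+s*d[:,1],-s*d[:,0]+c*d[:,1],d[:,2]]
def L2W(f,y,h,a): # lid (distance from hinge, left, height over mid plane) -> washer
    return np.array([.115-(f*np.cos(a)-h*np.sin(a)),y,.12+f*np.sin(a)+h*np.cos(a)])
def quat(yaw): # tool down, tool y (closing line) along direction yaw+90deg
    q=(R.from_euler('z',yaw)*R.from_euler('x',np.pi)).as_quat(); return [q[3],q[0],q[1],q[2]]
E
python3 - <<'E'
from h import *
ref={"seal_front":(-.1025,0,.11),"board_mid":(-.1675,0,.107),"lid_hinge":(.115,0,.12),"spout_foot":(.1,.153,.1),"washer":(0,0,0)}
obs={n:[] for n in list(ref)+["lid_edge","latch_axis","spanner_mid","grease_pot","seal_driver"]}
w0=[.6235,.1065,.128]
g={"lid_edge":(.618,.106,.325),"latch_axis":(.696,.115,.274),"spanner_mid":(.517,.116,.115),"grease_pot":(.437,.203,.106),"seal_driver":(.464,-.038,.106)}
for i in range(2):
  for c in("side","top"):
    vision.snapshot(c)
    for n in obs:
        e=W2(ref[n],w0)[0] if n in ref else g[n]
        for d in models.mark_of(n,c):
            if np.linalg.norm(d["at"]-np.array(e))<.02: obs[n].append(d["at"])
f=lambda w:np.concatenate([(W2(ref[n],w)-o)[:,:2].ravel() for n in ref for o in obs[n]])
w=least_squares(f,w0,loss="soft_l1",f_scale=.004).x; print("w",w,len(f(w)),abs(f(w)).max())
for n in g: print(n,len(obs[n]),toW(np.mean(obs[n],0),w).round(4))
a=least_squares(lambda a:np.concatenate([(L2W(.235,0,.005,a[0])-toW(o,w)[0])[[0,2]] for o in obs["lid_edge"]]+[(L2W(.153,0,.04,a[0])-toW(o,w)[0])[[0,2]] for o in obs["latch_axis"]]),[1.]).x[0]; print("lid",a)
np.save("w.npy",[*w,a])
for c in("side","top"):
    im=vision.snapshot(c); hsv=cv2.cvtColor(im,cv2.COLOR_RGB2HSV)
    gr=cv2.inRange(hsv,(45,120,60),(75,255,255))>0
    yy,xx=np.nonzero(gr)
    def near(P,r):
        u=proj(P,c)[0]; m=np.hypot(xx-u[0],yy-u[1])<r; return np.c_[xx,yy][m]
    px=near(W2(L2W(.153,0,.04,a),w),20); m=px.mean(0); v=np.linalg.svd(px-m,full_matrices=False)[2][0]
    res=[]
    for t in np.arange(-.2,1.8,.05):
        e=[W2(L2W(.153+s*.05*np.cos(t),s*.05*np.sin(t),.04,a),w)[0] for s in(-1,1)]
        u=proj(e,c); dd=u[1]-u[0]; res.append((abs(dd[0]*v[1]-dd[1]*v[0])/np.hypot(*dd),t))
    print(c,"latch px",len(px),m,v,sorted(res)[:3], proj(W2(L2W(.153,0,.04,a),w),c))
    px=near(W2(toW(np.mean(obs["spanner_mid"],0),w),w),20); q=toW(toplane(px,c,.122),w)[:,:2]; mm=q.mean(0); v=np.linalg.svd(q-mm,full_matrices=False)[2][0]
    print("grip",len(px),mm,"dir",v)
    for r_ in sorted(models.regions_of("spanner_mid",c),key=lambda d:-d["score"])[:1]:
        y,x=np.nonzero(r_["pixels"]); q=toW(toplane(np.c_[x,y],c,.12),w)[:,:2]; print("reg",r_["score"],len(x),q.min(0),q.max(0))
    K=cv2.resize(im[100:300,150:330] if c=="top" else im[110:320,160:370],None,fx=2.8,fy=2.8,interpolation=cv2.INTER_CUBIC)
    cv2.imwrite(f"pics/{c}1.png",K[:,:,::-1])
E
```

```text
w [0.62469939 0.10665343 0.10954574] 38 0.004296593988254271
lid_edge 4 [[-0.0063 -0.0011  0.3256]]
latch_axis 4 [[ 7.28e-02 -1.00e-04  2.74e-01]]
spanner_mid 4 [[-0.1042  0.0201  0.1149]]
grease_pot 4 [[-0.1771  0.1172  0.1062]]
seal_driver 4 [[-0.175  -0.125   0.1054]]
lid 1.0261620062266497
side latch px 106 [219.20754717 170.77358491] [-0.49344862  0.86977495] [(np.float64(0.0028225568978413247), np.float64(0.5499999999999998)), (np.float64(0.010039140760356436), np.float64(0.5999999999999999)), (np.float64(0.012198887449028873), np.float64(0.49999999999999983))] [[220.1917183  171.96439846]]
grip 94 [-0.10472246  0.02165907] dir [0.01960989 0.99980771]
reg 0.88 292 [-0.11729331 -0.04262699] [-0.0917291   0.09478061]
top latch px 117 [229.05982906 163.94017094] [-0.77348293  0.63381713] [(np.float64(0.0212117232897283), np.float64(0.4499999999999999)), (np.float64(0.030583901362111615), np.float64(0.39999999999999986)), (np.float64(0.06724058002613324), np.float64(0.49999999999999983))] [[230.2884044  162.96324355]]
grip 82 [-0.10697945  0.01923776] dir [0.04805716 0.99884459]
reg 0.59 354 [-0.11702322 -0.04561059] [-0.09053117  0.08688021]
```

View pics/top1.png

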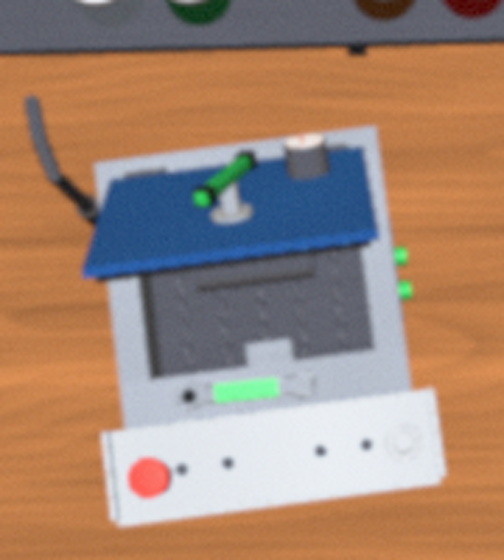

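View pics/side1.png

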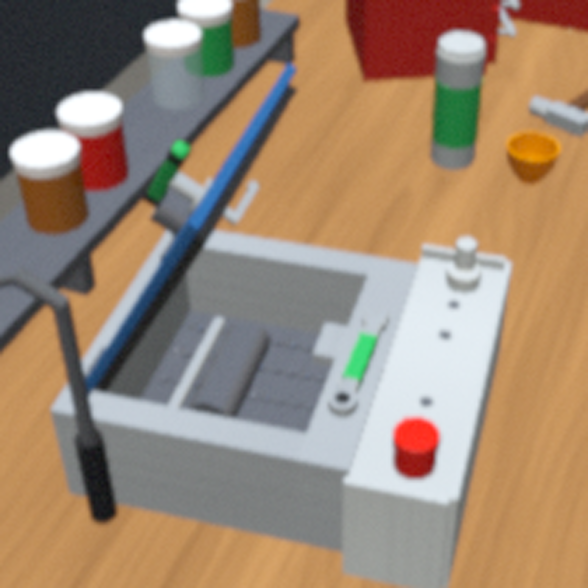

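The latch bar is at about 0.5 rad, the lid at 1.03 rad, and the spanner spans washer y -0.047 to 0.088 at x -0.105, clear of both board items. I'll push it straight forward with two open fingertips against its heads.

```bash
cat >> h.py <<'E'
try: *w,LID=np.load("w.npy")
except Exception: pass
def go(p,yaw=np.pi,vel=.15,guard=None,j=False):
    """fingertip mid to washer point p, tool vertical, yaw relative to washer"""
    P=W2(p,w)[0]+[0,0,r.nose_length]; q=quat(w[2]+yaw)
    return r.move_to(P,q) if j else r.move_l(P,q,vel=vel,guard=guard)
def snap(c,name,box=(100,300,150,330),s=2.8):
    im=vision.snapshot(c); a,b,d,e=box
    cv2.imwrite(f"pics/{name}.png",cv2.resize(im[a:b,d:e],None,fx=s,fy=s,interpolation=cv2.INTER_CUBIC)[:,:,::-1])
E
python3 - <<'E'
from h import *
print(r.nose_length)
gripper_to(.094)
go((-.15,.02,.26),j=True); print(telemetry.current_joints().round(2))
go((-.074,.02,.20),vel=.2)
print(go((-.074,.02,.1125),vel=.08,guard=6), telemetry.current_ee_pos())
print(go((-.131,.014,.1125),vel=.05,guard=15), telemetry.current_wrist_force(), toW(telemetry.current_ee_pos(),w))
go((-.124,.014,.1125)); go((-.124,.014,.22),vel=.2)
go((-.2,.014,.35),vel=.25)
snap("side","side2",(110,320,160,370))
for c in("side","top"):
    if c=="top": vision.snapshot(c)
    for n in("spanner_mid","grease_pot","seal_driver"): print(c,n,[(toW(d["at"],w)[0].round(3),round(d["score"],2)) for d in models.mark_of(n,c)[:2]])
print(telemetry.current_t())
E
```

```text
0.025
[ 0.08  0.11  1.58 -0.    1.45 -1.59]
False [0.54942801 0.11849185 0.1380391 ]
False [0.35362758 0.74436244 0.68625949] [[-0.1308616   0.01398746  0.13745006]]
side spanner_mid [(array([-0.153,  0.012,  0.112]), 0.65)]
side grease_pot [(array([-0.175,  0.118,  0.107]), 0.8)]
side seal_driver []
top spanner_mid [(array([-0.155,  0.016,  0.112]), 0.38)]
top grease_pot []
top seal_driver [(array([-0.175, -0.127,  0.109]), 0.63)]
11.9
```

View pics/side2.png

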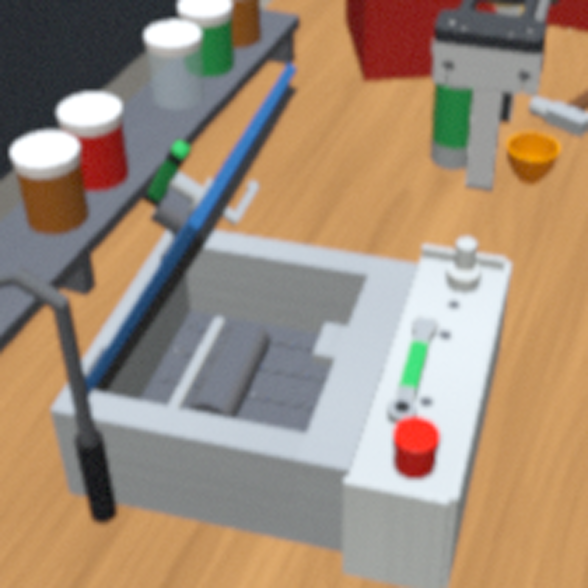

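The spanner now lies wholly on the drain board at (412,365) in the crop, clear of the pot at (415,445). Next I'll turn the latch bar back by pushing its front end to the right.

```bash
cat >> h.py <<'E'
def latch(c,a):
    im=vision.snapshot(c); gr=cv2.inRange(cv2.cvtColor(im,cv2.COLOR_RGB2HSV),(45,120,60),(75,255,255))>0
    yy,xx=np.nonzero(gr); u=proj(W2(L2W(.153,0,.04,a),w),c)[0]; px=np.c_[xx,yy][np.hypot(xx-u[0],yy-u[1])<22]
    if len(px)<20: return None
    v=np.linalg.svd(px-px.mean(0),full_matrices=False)[2][0]; res=[]
    for t in np.arange(-.3,1.8,.02):
        e=proj([W2(L2W(.153+s*.05*np.cos(t),s*.05*np.sin(t),.04,a),w)[0] for s in(-1,1)],c); dd=e[1]-e[0]
        res.append((abs(dd[0]*v[1]-dd[1]*v[0])/np.hypot(*dd),t))
    return min(res)[1],len(px)
E
python3 - <<'E'
from h import *
a=LID; p=L2W(.190,0,.04,a)+[0,0,-.015]
gripper_to(0)
at=lambda y,z=0:(p[0],y,p[2]+z)
go(at(.07,.12),vel=.25); print(go(at(.07),vel=.1,guard=5))
print(go(at(.0145),vel=.04,guard=4), toW(telemetry.current_ee_pos(),w), telemetry.current_wrist_force())
go(at(.04),vel=.1); go(at(.05,.13),vel=.25); go((-.1,.05,.45),vel=.3)
for c in("side","top"): print(c,latch(c,a), [(toW(d["at"],w)[0].round(3),round(d["score"],2)) for d in models.mark_of("lid_edge",c)[:1]])
snap("side","side3",(110,320,160,370)); print(telemetry.current_t())
E
```

```text
False
True [[0.05061602 0.01951773 0.31288439]] [0.03610006 0.93627323 0.89047945]
side (np.float64(0.32000000000000056), 154) [(array([-0.007, -0.002,  0.324]), 0.68)]
top (np.float64(2.7755575615628914e-16), 78) [(array([-0.003,  0.002,  0.329]), 0.88)]
18.9667
```

View pics/side3.png

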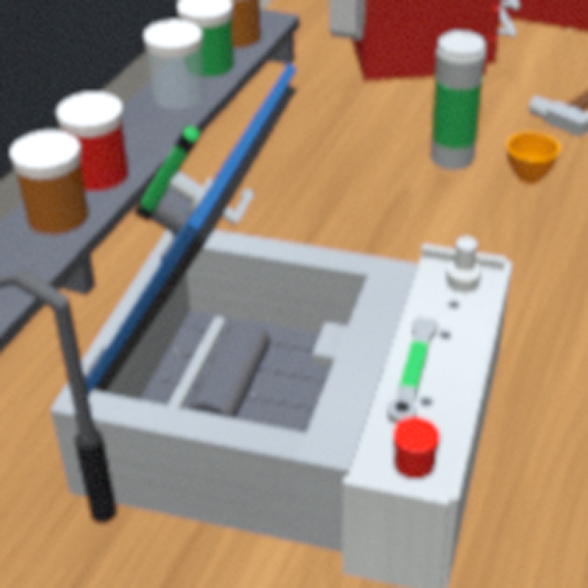

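The bar is now parallel to the lid's front-back line at (170,170) in the crop. It stopped at exactly the predicted y, so the latch is released. I'll swing the lid down along its arc with two fingers.

```bash
python3 - <<'E'
from h import *
gripper_to(.094)
tip=lambda a,up=0:L2W(.22,0,.005+up,a)+[.008,0,0]
s=tip(1.1,.02)
go((s[0]+.01,0,s[2]+.08),vel=.3); go(s,vel=.12)
for a in np.arange(1.05,.14,-.1):
    if go(tip(a),vel=.09,guard=25): print("stop",a); break
    if a in(1.05,) or abs(a-.55)<.01: print(round(a,2),telemetry.current_wrist_force().round(1))
else:
    for a in(.1,.06,.04,.03,.02):
        g=go(tip(a),vel=.035,guard=15); print(a,g,telemetry.current_wrist_force().round(1))
        if g: break
r.hold(.2); print(toW(telemetry.current_ee_pos(),w))
go(tip(.02)+[0,0,.09],vel=.15); go((-.2,0,.35),vel=.3)
for c in("side","top"):
    vision.snapshot(c)
    for n in("lid_edge","latch_axis"): print(c,n,[(toW(d["at"],w)[0].round(4),round(d["score"],2)) for d in models.mark_of(n,c)[:1]])
    print(latch(c,.023))
snap("top","top4"); print(telemetry.current_t())
E
```

```text
1.05 [-0.2  0.1 -0.6]
0.55 [-0.1  0.3 -0.1]
0.1 False [0.2 0.2 1. ]
0.06 False [ 0.4 -0.7 -0.7]
0.04 False [-0.1  0.4 -0.2]
0.03 False [-0.5 -0.1  0.5]
0.02 False [0.4 0.5 1. ]
[[-9.66898284e-02  2.14370071e-05  1.54495354e-01]]
side lid_edge [(array([-0.1282, -0.0042,  0.1303]), 0.81)]
side latch_axis [(array([-0.0405,  0.0022,  0.166 ]), 0.59)]
(np.float64(2.7755575615628914e-16), 147)
top lid_edge [(array([-0.1224, -0.0004,  0.1301]), 0.72)]
top latch_axis [(array([-0.0333,  0.0002,  0.1638]), 0.68)]
(np.float64(2.7755575615628914e-16), 141)
29.725
```

View pics/top4.png

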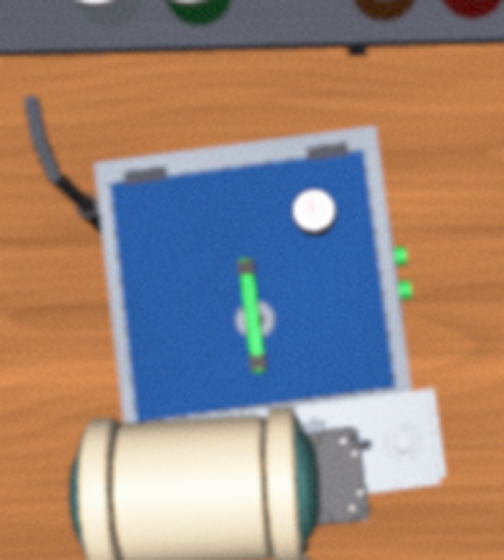

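The lid is down, with its edge at z 0.130 as expected at the gasket, and the bar still runs front to back. Next I'll grip the bar off-centre and turn it clockwise.

```bash
python3 - <<'E'
from h import *
ax=np.array([-.037,0.]); rad=.038
def P(t,z=.1485): return (ax[0]-rad*np.cos(t),ax[1]+rad*np.sin(t),z)
gripper_to(.05)
go(P(0,.21),vel=.25); print(go(P(0),vel=.1,guard=8))
gripper_to(0,20); print("open",telemetry.current_opening(),telemetry.current_finger_force())
for t in list(np.arange(.15,1.55,.15))+[1.57,1.62]:
    g=go(P(t),yaw=np.pi-t,vel=.03,guard=25 if t>1.4 else 30)
    print(round(t,2),g,telemetry.current_wrist_force().round(1),telemetry.current_torque().round(2),round(telemetry.current_opening(),4))
    if g: break
print(toW(telemetry.current_ee_pos(),w))
gripper_to(.05); go(P(1.57,.26),yaw=np.pi/2,vel=.2); go((-.2,-.05,.36),yaw=np.pi/2,vel=.3)
for c in("top","side"):
    print(c,latch(c,0))
    for n in("lid_edge","latch_axis","spanner_mid"): print(n,[(toW(d["at"],w)[0].round(4),round(d["score"],2)) for d in models.mark_of(n,c)[:1]])
snap("top","top5"); print(telemetry.current_t())
E
```

```text
False
open 0.013966900751716936 20.000393092632294
0.15 False [-0.3 -0.8  2.2] [-0.02 -0.07  0.  ] 0.0138
0.3 False [ 0.3 -0.9  1.7] [-0.2  -0.09 -0.03] 0.0136
0.45 False [-1.1 -1.3  2.1] [-0.45 -0.08 -0.08] 0.0142
0.6 False [-1.  -1.9  1.3] [-0.75 -0.   -0.14] 0.014
0.75 False [-0.5 -3.9  1.3] [-1.01  0.07 -0.15] 0.0138
0.9 False [-0.2 -5.   0.6] [-1.21  0.08 -0.15] 0.0143
1.05 False [-0.6 -4.8 -1.4] [-1.22 -0.03 -0.24] 0.0137
1.2 False [-0.2 -7.1 -4.4] [-1.25 -0.08 -0.17] 0.014
1.35 False [-0.8 -6.7 -7.4] [-1.29 -0.16 -0.04] 0.0141
1.5 False [-0.4 -6.3 -7.6] [-1.2  -0.09 -0.34] 0.0137
1.57 False [-0.6 -5.7 -7.3] [-1.24 -0.03 -0.13] 0.0141
1.62 False [-4.  -6.9 -4.3] [-1.3   0.51  0.39] 0.014
[[-0.03898328  0.03663495  0.17092019]]
top (np.float64(1.5600000000000016), 134)
lid_edge [(array([-0.1252,  0.0035,  0.1272]), 0.71)]
latch_axis [(array([-0.0344,  0.0021,  0.1647]), 0.87)]
spanner_mid []
side (np.float64(1.5600000000000016), 121)
lid_edge [(array([-0.1318, -0.0007,  0.1248]), 0.78)]
latch_axis [(array([-0.0399,  0.0002,  0.1641]), 0.63)]
spanner_mid [(array([-0.1506,  0.013 ,  0.1119]), 0.84)]
39.5167
```

View pics/top5.png

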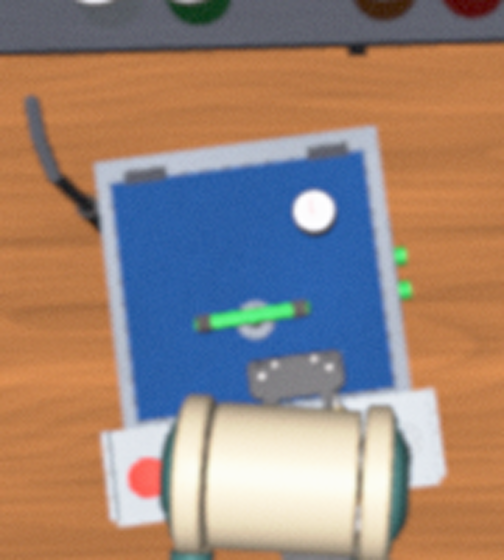

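The bar lies left to right, from (203,322) to (302,308) in the crop. Both cameras fit 1.56 rad, the force jumped at the stop, and the lid is tight. Handing in.

```bash
python3 -c "
from plant import *
print(r.sign_off())"
```

```text
the job is handed in; nothing more can be done
None
```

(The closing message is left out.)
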